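# Proof-pull a soldered chain link

## Robot

A 6-joint arm with a two-finger parallel gripper is mounted at the origin on a cart in front of the work surface, level with it; the furniture and walls round the work are solid. World frame = base frame: x ahead of the robot, y to its left, z up, the work surface at z = 0. Lengths are in m, angles in rad, forces in N, time in s.
With the tool pointing down it reaches from about 0.25 to 0.775 m from the base axis. Payload 4 kg.
Tool frame: the origin (TCP) lies at the very end of the fingers, on their centre line; the grasp point (between the pads) lies 19 mm behind it (robot.tcp_to_grasp is the distance from the TCP to the grasp point, in m); z points along the fingers, y is the line along which they close (so a half turn about z gives the same grasp; the last joint's range is limited). The gripper opens to 94 mm and grips with 3 to 60 N. Pads are 16 mm wide; open, the fingers measure 119 mm over their backs; the gripper's body (75 mm by 177 mm) begins 78 mm behind the grasp point.
Start: joints at [-1.319, 0.087, 1.371, -0, 1.684, -0.103], TCP at [0.191, -0.516, 0.206] pointing down, gripper open.
Joint ranges: [-3.1, 3.1], [-0.76, 2.03], [0.27, 2.55], [-1.08, 4.22], [0.17, 2.65], [-2.57, 2.57]. Speed limits (rad/s): [2.79, 2.79, 3.14, 3.14, 3.14, 3.14].

## Interface

Orientations are given as [roll, pitch, yaw] about the fixed x, y, z axes, in that order (R = Rz(yaw) Ry(pitch) Rx(roll)).
In Python, from bench import robot, viewer, get_obs gives the robot as it stands (robot), with the cameras (viewer) and the readings as plain functions.
- The arm moves only by the tool creep_tool, called after "Request:" as name(argument=value, ...) on one line, values as JSON. Schema: {"type":"object","properties":{"increments":{"type":"object","properties":{"rows":{"type":"array","items":{"type":"array","items":{"type":"number"},"minItems":5,"maxItems":5},"minItems":1,"maxItems":20}},"additionalProperties":false,"required":["rows"]},"only":{"type":"string"},"quiet":{"type":"boolean"},"lines":{"type":"string"}},"required":["increments"],"additionalProperties":false}. increments is an object whose key "rows" holds a list of rows, 1 to 20 of them, each of 5 numbers: the finger opening in m, then dx, dy, dz in m, then a turn about the tool's z in rad; each row shifts and turns the commanded pose from where the row before left it, along the tool's axes as they then stand; what a row does not reach is not made up. A row lasts 1/12 s, in which the tool goes at most 0.0417 m and 0.125 rad, less where a joint would pass 70% of its speed; a pose out of reach is approached as far as the arm can. The fingers move at their own pace and stop on an object; the grip force is fixed at half the most. Time passes only in rows, so rows that do not move let the fingers close. The tool returns the time, the measured TCP pose, the force, the opening and the grip force at its end. only (a regular expression) keeps the lines of the reply that match it, lines (a string "A,B") keeps lines A to B, and quiet returns only ok. Input that does not fit is refused with a message, and nothing moves.
- get_obs(): the state, without advancing time (a new reading comes with each control period).
- viewer.snapshot(name): name is "side" or "top"; returns a dict with "color" (384x512x3 uint8, blue, green, red), "fx", "fy", "cx", "cy" (pixels), "extrinsics" (4x4, takes a point from world to camera coordinates). Camera axes: x right, y down, z forward; pixel columns grow to the right and rows downward; lengths in m; the calibration is good to about 2 mm. A picture is of the moment at which its call begins. There is no depth.
- robot.close_job(): hands the job in; it is judged then, once.
The state is a dict: "time": time; "joint_positions": joint angles; "qvel": joint speeds; "joint_torque": joint torques, N m; "tool_pos": TCP position; "ee_rot": TCP orientation; "wrist_force": force on the tool from outside, world axes, zero at the start; "wrist_torque": the same for the moment, N m; "width": finger opening in m; "finger_force": force on a finger pad.
Only numpy, scipy, OpenCV 4.12 (cv2) and the standard library are available. Lean on these libraries where they do the work, as an engineer would, in place of code of your own. Each camera call takes 0.05 s, during which the arm holds its last target. There are 200 camera calls.

## Task

Proof-test the freshly soldered brass link: lift it off the soldering block and lay it flat over both posts of the blue pull tester, then take the tester's black grab handle and draw it out, away from the gauge, until the gauge's black needle stands at the middle of the red set index, without pulling well past it. Finish while still holding the handle there, the link under load; do not shift the red index, and leave the other tools where they lie.

Things in the scene. Friction and masses are not known exactly. Their poses are not given: they have to be found in the camera images.
- tester: Pull tester, fixed to the bench: blue base plate 340 x 100 mm with a grey gauge housing (110 x 56 mm, top 54 mm above the bench, white scale on it) at its +x end. Origin on the bench; the plate reaches from x = -175 mm (handle end) to +165 mm. Its x axis runs from the handle end to the gauge end; pulling means moving the handle along the tester's -x. z is up.
- gauge_slide: Gauge's sprung slide: rod, dark block (28 x 28 mm, flat shoulder 36 mm above the bench) with an upright steel post, and the black needle. It slides along the tester's -x from 0 to 55 mm; spring 250 N/m with 2.5 N at rest. Nothing joins it to the draw carriage but the link laid over both posts. The frame is parallel to the tester's and at rest its origin is the tester's.
- draw_slide: Draw carriage: aluminium carriage with a dark nose (same shoulder, 36 mm above the bench), an upright steel post and the grab handle. It slides along the tester's -x from 0 to 75 mm against a return spring (1.5 N at rest, 50 N/m) and runs back when let go. The frame is parallel to the tester's and at rest its origin is the tester's.
- set_index: Red set index, an 8 mm wide tab on the gauge's scale, already set to the proof load, 22 to 42 mm from the needle's rest position; stiff, not to be moved. The frame is parallel to the tester's.
- gauge_post (a point): Top of the gauge slide's post: 8 mm diameter, round top, 18 mm tall above the shoulder (so 54 mm above the bench).
- draw_post (a point): Top of the draw carriage's post, same as the gauge post. At rest the posts stand 36 mm apart, centre to centre; a link over both then has 6 mm of slack in all.
- handle (a point): Middle of the black grab handle's bar: 16 mm diameter, level, along the tester's y, 92 mm above the bench, 56 mm of bar between steel uprights standing at y = +-38 mm; 56 mm of free height under the bar's middle line. Take it from above, fingers one before and one behind the bar.
- needle (a point): Point of the black needle on the gauge's scale, 58 mm above the bench; it moves with the gauge slide, 1 mm per mm.
- index (a point): Middle of the red set index at the same height as the needle's point. The needle is on the mark when it has the same x as this point in the tester's frame.
- link: Soldered brass chain link, an oblong ring of round wire 7 mm thick, lying flat: outside 64 x 32 mm, opening 50 x 18 mm, about 60 g. Origin at the middle of its underside, x along its length, y across, z up.
- solder_block: Off-white soldering block 67 x 110 x 19 mm, fixed to the bench, on which the link lies at the start. Origin at the middle of its underside.
- flux_bottle: Bystander: brown dropper bottle, 33 mm across, 102 mm tall. Origin at the middle of its underside.
- findings_dish: Bystander: small steel dish, 61 mm across, 12 mm high. Origin at the middle of its underside.
- blue_pliers: Bystander: pliers with blue handles, 134 x 55 x 11 mm, lying flat. Origin at the middle of its underside.
- hammer: Bystander: chasing hammer, 222 x 62 x 27 mm, lying flat. Origin at the middle of its underside.
- tweezers: Bystander: black tweezers, 134 x 15 x 8 mm, lying flat. Origin at the middle of its underside.
- polish_bar_red: Bystander: red bar of polishing compound, 86 x 39 x 27 mm. Origin at the middle of its underside.
- polish_bar_green: Bystander: green bar of polishing compound, 71 x 36 x 23 mm. Origin at the middle of its underside.
- polish_pot: Bystander: cream and red polish pot, 63 mm across, 34 mm high. Origin at the middle of its underside.
- polisher: Fixed polishing machine at the back of the bench, always in the same place. Its funnel-shaped hood reaches forward between the soldering block and the tester: it fills the world box x above 0.58 m, y from -0.01 to 0.19 m, up to 0.26 m high, with a 42 mm blue duct rising on to the ceiling at x 0.68, y 0.09. Carry the link past in front of it, the tool at x below 0.46 m there.

How it is judged:
On the way:
1. the link lies flat over both posts, let go, before the handle is drawn (x of link in the frame of tester between -0.004 and 0.008 m and y of link in the frame of tester between -0.007 and 0.007 m and z of link in the frame of tester between 0.033 and 0.04 m and angle between link's own z axis and vertical below 0.12 rad and contact force between the fingers and link below 0.3 N), for 0.2 s.
At the end, for the whole second after the job is handed in: The needle stands still within 4 mm of the middle of the red index (on its 8 mm width), pulled there by the link, which lies flat over both posts with more than 4 N on each; the fingers hold the draw handle (more than 4 N) and touch neither the link nor the gauge slide (x of needle in the frame of index between -0.004 and 0.004 m and linear speed of gauge_slide below 0.005 m/s and contact force between link and gauge_slide above 4 N and contact force between each of link, the fingers and draw_slide above 4 N and contact force between each of the arm, the fingers and link below 0.5 N and contact force between the fingers and gauge_slide below 0.5 N and z of link in the frame of tester between 0.033 and 0.042 m and angle between link's own z axis and vertical below 0.15 rad); the arm keeps its last pose, push and grip.
It fails at once if the needle is pulled more than 10 mm past the red index (x of needle in the frame of index below -0.01 m).
It fails at once if the red index is shifted by more than 2 mm (distance of index from where it was at the start of the episode above 0.002 m).
It fails at once if a bystander is shifted by more than 30 mm (distance of any of flux_bottle, findings_dish, blue_pliers, hammer, tweezers, polish_bar_red, polish_bar_green, polish_pot from where it was at the start of the episode above 0.03 m).
It also fails if it takes over 54 s, if anything falls off the work surface, if the arm or the gripper's body presses on something with over 40 N, if the wrist force passes 120 N, or if a joint passes its speed limit or range.

## Working session

There is one attempt and no reset: what is moved stays moved. The work goes in short steps, Python scripts to look and compute and a tool call to move; the robot and the scene stay as the last step left them, time stands still between calls to the robot, and variables do not carry over. Pictures are saved under pics/ and viewed, at most 10 in all, crops included, and the job is handed in when it is done.

```bash
ls; mkdir -p pics; python3 - <<'E'
from bench import robot, viewer, get_obs
import cv2,numpy as np
np.set_printoptions(precision=4,suppress=True)
for n in("side","top"):
    s=viewer.snapshot(n); cv2.imwrite(f"pics/{n}0.png",s["color"]); print(n,s["fx"],s["fy"],s["cx"],s["cy"]);print(s["extrinsics"])
print(get_obs())
E
```

```text
bench.py
pics
side 437.20389234198507 437.20389234198507 250.1806233939543 186.4275394904915
[[-0.9932 -0.1144 -0.0235  0.6277]
 [-0.0482  0.5845 -0.81    0.0695]
 [ 0.1064 -0.8033 -0.586   1.4888]
 [ 0.      0.      0.      1.    ]]
top 390.7253223676314 390.7253223676314 258.887873639255 195.32930096879474
[[ 0.0888 -0.996   0.0056  0.0228]
 [-0.9706 -0.0877 -0.224   0.6334]
 [ 0.2236  0.0145 -0.9746  1.3404]
 [ 0.      0.      0.      1.    ]]
{'time': 0.1, 'joint_positions': array([-1.3191,  0.0879,  1.3721,  0.    ,  1.6836, -0.1031]), 'qvel': array([-0.0001, -0.0019, -0.0046, -0.0004, -0.0009, -0.0001]), 'joint_torque': array([  0.0033, -34.1253, -30.3302,   0.0722,   0.0304,  -0.0001]), 'tool_pos': array([ 0.1909, -0.5153,  0.2044]), 'ee_rot': array([-3.1396, -0.0002,  0.3548]), 'wrist_force': array([ 0.215 , -0.3588, -0.4701]), 'wrist_torque': array([0.0004, 0.0459, 0.0503]), 'finger_force': 0.0, 'width': 0.09393418635319582}
```

View pics/top0.png

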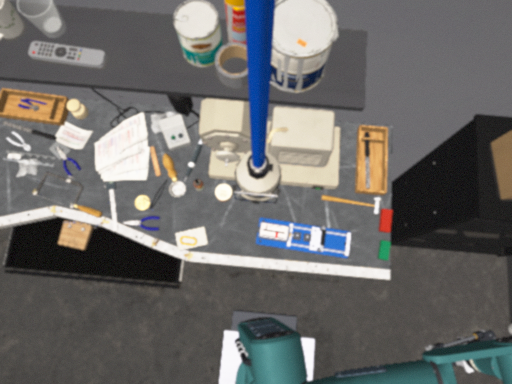

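View pics/side0.png

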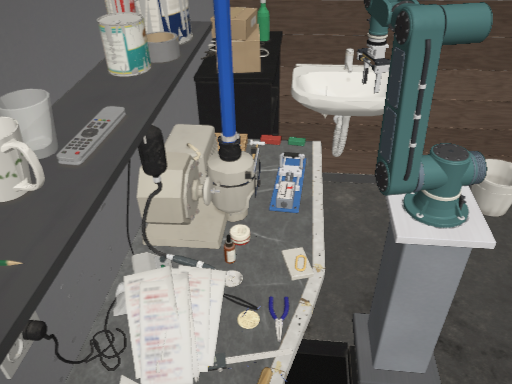

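The top view shows the block and link at about (190,238) and the tester at about (304,237). In the side view the link is at about (300,263) and the tester at about (288,182). Next I'll enlarge these areas.

```bash
cat > h.py <<'E'
import cv2,numpy as np
np.set_printoptions(precision=4,suppress=True)
def crop(img,x,y,w,h,k,name):
    c=cv2.resize(img[y:y+h,x:x+w],None,fx=k,fy=k,interpolation=cv2.INTER_CUBIC)
    for i in range(0,w,10):
        cv2.line(c,(i*k,0),(i*k,8 if (x+i)%20 else 4),(0,255,0),1)
        cv2.putText(c,str(x+i),(i*k+2,10),0,.32,(0,255,0),1)
    for j in range(0,h,10):
        cv2.line(c,(0,j*k),(8,j*k),(0,255,0),1); cv2.putText(c,str(y+j),(0,j*k+10),0,.32,(0,255,0),1)
    if name: cv2.imwrite(name,c)
    return c
def P(s): return np.array([[s["fx"],0,s["cx"]],[0,s["fy"],s["cy"]],[0,0,1]])@np.array(s["extrinsics"])[:3]
def tri(st,ss,a,b):
    X=cv2.triangulatePoints(P(st),P(ss),np.float64(a).reshape(2,1),np.float64(b).reshape(2,1)).ravel(); return X[:3]/X[3]
def onplane(s,uv,z):
    p=P(s); H=np.c_[p[:,0],p[:,1],p[:,2]*z+p[:,3]]; v=np.linalg.solve(H,[uv[0],uv[1],1]); return v[:2]/v[2]
def proj(s,X):
    v=P(s)@np.r_[X,1]; return v[:2]/v[2]
E
python3 - <<'E'
from h import *
t=cv2.imread("pics/top0.png");s=cv2.imread("pics/side0.png")
crop(t,250,210,106,56,7,"pics/t_tester.png")
a=crop(s,262,142,55,74,8,None);b=crop(s,278,242,42,40,8,None);c=crop(t,172,220,40,34,8,None)
o=np.zeros((600,800,3),np.uint8);o[:592,:440]=a;o[:320,450:786]=b;o[325:597,450:770]=c
cv2.imwrite("pics/mix.png",o)
E
```

```text
(no output)
```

View pics/t_tester.png

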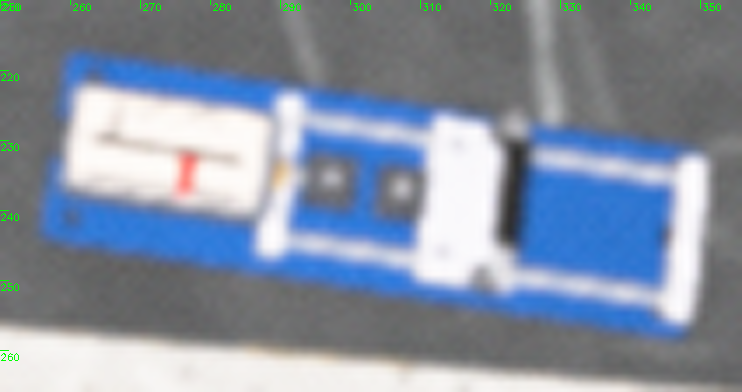

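View pics/mix.png

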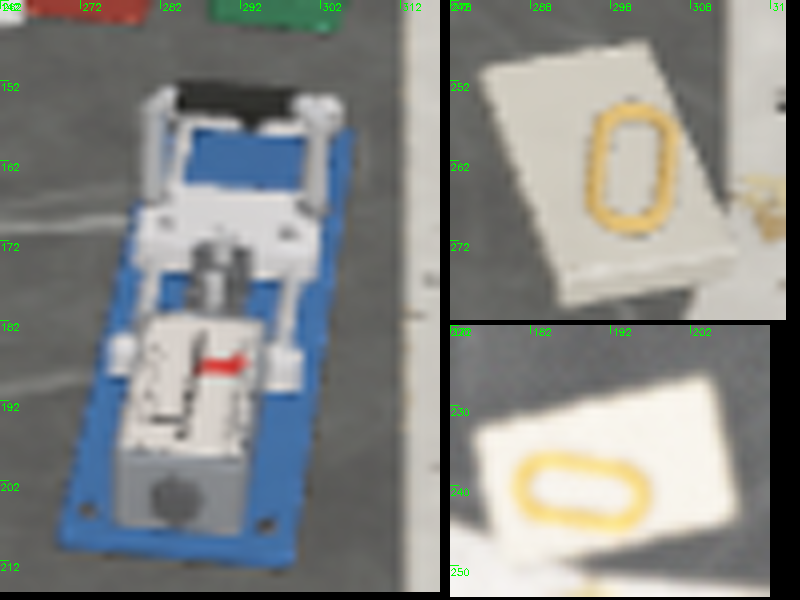

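```bash
cat > m.py <<'E'
from h import *
from bench import robot, viewer, get_obs
from scipy.optimize import least_squares
st=viewer.snapshot("top");ss=viewer.snapshot("side")
T=lambda X,Y:(250+X/7-.43,210+Y/7-.43); S=lambda X,Y:(262+X/8-.44,142+Y/8-.44)
C=[(.165,-.05),(.165,.05),(-.175,.05)]
ct=[T(72,52),T(46,238),T(684,339)]; cs=[S(60,546),S(293,567),S(353,128)]
def W(p,q,z): c,s=np.cos(p[2]),np.sin(p[2]); return [p[0]+c*q[0]-s*q[1],p[1]+s*q[0]+c*q[1],z]
def f(p): return np.concatenate([proj(v,W(p,q,p[3]))-u for v,us in((st,ct),(ss,cs)) for q,u in zip(C,us)])
r=least_squares(f,[.43,-.1,1.5,.006]); p=r.x; print("tester",p,r.fun)
def loc(X): c,s=np.cos(p[2]),np.sin(p[2]); d=X[:2]-p[:2]; return [c*d[0]+s*d[1],-s*d[0]+c*d[1],X[2]]
for n,a,b in(("handle",T(511,192),S(237,103)),("index",T(186,173),S(222,366)),("needle",T(118,120),S(165,420))):
    X=tri(st,ss,a,b); print(n,X,np.array(loc(X)))
for n,a in(("gpost",T(331,180)),("dpost",T(402,188))):
    x=onplane(st,a,.054); print(n,x,np.array(loc(np.r_[x,.054])), proj(ss,np.r_[x,.054]))
LT=lambda X,Y:((X-450)/8+172-.44,(Y-325)/8+220-.44); LS=lambda X,Y:((X-450)/8+278-.44,Y/8+242-.44)
print("link",tri(st,ss,LT(582,491),LS(632,168)),onplane(st,LT(582,491),.0225),onplane(ss,LS(632,168),.0225))
e1,e2=[onplane(st,LT(*q),.0225) for q in((514,486),(652,496))]; print(e1,e2,np.linalg.norm(e1-e2),np.arctan2(*(e1-e2)[::-1]))
e1,e2=[onplane(ss,LS(*q),.0225) for q in((637,103),(629,235))]; print(e1,e2,np.linalg.norm(e1-e2),np.arctan2(*(e2-e1)[::-1]))
E
python3 m.py
```

```text
tester [ 0.5001 -0.0921  1.5087  0.0064] [-0.0629  0.2831 -0.4215  0.2211  0.3462 -0.1323 -0.3191 -0.5249 -0.0417
 -0.403   0.015   1.0238]
handle [ 0.4958 -0.1551  0.0901] [-0.0631  0.0004  0.0901]
index [0.495  0.0055 0.0566] [0.0971 0.0112 0.0566]
needle [0.5183 0.0424 0.054 ] [ 0.1354 -0.0098  0.054 ]
gpost [ 0.499  -0.0688] [0.0232 0.0026 0.054 ] [288.9336 175.6629]
dpost [ 0.4981 -0.1052] [-0.0132  0.0012  0.054 ] [289.597  170.0331]
link [0.4489 0.3227 0.0199] [0.4494 0.3221] [0.4483 0.3253]
[0.4489 0.3532] [0.45   0.2901] 0.06313589871893817 1.5881203060874545
[0.4473 0.2921] [0.4487 0.358 ] 0.06588236149315885 1.5491721570174328
```

Request:
creep_tool(increments={"rows":[[0.094, 0, 0, 0, -0.12], [0.094, 0, 0, 0, -0.12], [0.094, 0, 0, 0, -0.12], [0.094, 0, 0, 0, -0.12], [0.094, 0, 0, 0, -0.12], [0.094, 0, 0, 0, -0.12], [0.094, 0, 0, 0, -0.12], [0.094, 0, 0, 0, -0.12], [0.094, 0, 0, 0, -0.12], [0.094, 0, 0, 0, -0.12], [0.094, 0, 0, 0, -0.015], [0.094, 0, 0, 0, 0]]})

```text
time: 1.2
tool_pos: [0.191, -0.5157, 0.2053]
ee_rot: [-3.142, -0.0, 1.568]
wrist_force: [-0.3, 0.4, 0.6]
width: 0.094
finger_force: 0.0
```

Request:
creep_tool(increments={"rows":[[0.094, 0.038, 0.0117, 0, 0], [0.094, 0.038, 0.0117, 0, 0], [0.094, 0.038, 0.0117, 0, 0], [0.094, 0.038, 0.0117, 0, 0], [0.094, 0.038, 0.0117, 0, 0], [0.094, 0.038, 0.0117, 0, 0], [0.094, 0.038, 0.0117, 0, 0], [0.094, 0.038, 0.0117, 0, 0], [0.094, 0.038, 0.0117, 0, 0], [0.094, 0.038, 0.0117, 0, 0], [0.094, 0.038, 0.0117, 0, 0], [0.094, 0.038, 0.0117, 0, 0], [0.094, 0.038, 0.0117, 0, 0], [0.094, 0.038, 0.0117, 0, 0], [0.094, 0.038, 0.0117, 0, 0], [0.094, 0.038, 0.0117, 0, 0], [0.094, 0.038, 0.0117, 0, 0], [0.094, 0.038, 0.0117, 0, 0], [0.094, 0.038, 0.0117, 0, 0], [0.094, 0, 0, 0, 0]]})

```text
time: 2.87
tool_pos: [0.4145, 0.2116, 0.2043]
ee_rot: [-3.14, -0.002, 1.574]
wrist_force: [-0.5, -0.4, -0.1]
width: 0.0937
finger_force: 0.0
```

Request:
creep_tool(increments={"rows":[[0.094, 0.03, 0.01, 0.015, 0], [0.094, 0.03, 0.01, 0.015, 0], [0.094, 0.03, 0.01, 0.015, 0], [0.094, 0.025, 0.005, 0.015, 0], [0.094, 0, 0, 0.02, 0], [0.094, 0, 0, 0, 0], [0.094, 0, 0, 0, 0], [0.094, 0, 0, 0, 0]]})

```text
time: 3.53
tool_pos: [0.4496, 0.3203, 0.1265]
ee_rot: [3.14, -0.0, 1.568]
wrist_force: [-0.2, 0.4, 0.9]
width: 0.0935
finger_force: 0.0
```

Request:
creep_tool(increments={"rows":[[0.07, 0.003, 0, 0.03, 0], [0.07, 0, 0, 0.03, 0], [0.07, 0, 0, 0.03, 0], [0.07, 0, 0, 0.010, 0], [0.07, 0, 0, 0.004, 0], [0.07, 0, 0, 0, 0], [0.07, 0, 0, 0, 0], [0.07, 0, 0, 0, 0]]})

```text
time: 4.2
tool_pos: [0.451, 0.3248, 0.0242]
ee_rot: [3.137, -0.002, 1.569]
wrist_force: [-0.4, -0.0, 0.1]
width: 0.0699
finger_force: 0.0
```

Request:
creep_tool(increments={"rows":[[0.07, 0, 0, 0.003, 0], [0.07, 0, 0, 0, 0], [0.04, 0, 0, 0, 0], [0.04, 0, 0, 0, 0], [0.02, 0, 0, 0, 0], [0.02, 0, 0, 0, 0], [0.02, 0, 0, 0, 0], [0.02, 0, 0, 0, 0], [0.02, 0, 0, 0, 0], [0.02, 0, 0, 0, 0]]})

```text
time: 5.03
tool_pos: [0.4493, 0.3241, 0.0187]
ee_rot: [3.141, -0.0, 1.57]
wrist_force: [-0.1, -0.8, 2.5]
width: 0.0304
finger_force: 30.0
```

Request:
creep_tool(increments={"rows":[[0.02, 0, 0, -0.02, 0], [0.02, 0, 0, -0.03, 0], [0.02, 0, 0, -0.03, 0], [0.02, 0, 0, -0.02, 0], [0.02, -0.02, -0.005, 0, 0], [0.02, -0.035, 0, 0, 0], [0.02, -0.035, 0, 0, 0], [0.02, -0.035, 0, 0, 0], [0.02, -0.035, 0, 0, 0], [0.02, -0.035, 0, 0, 0], [0.02, -0.035, 0, 0, 0], [0.02, -0.035, 0, 0, 0], [0.02, -0.035, 0, 0, 0], [0.02, -0.035, 0, 0, 0], [0.02, -0.035, 0, 0, 0], [0.02, -0.02, 0, 0, 0], [0.02, -0.02, 0.02, 0, 0], [0.02, -0.01, 0.02, 0, 0], [0.02, 0, 0.01, 0, 0.06], [0.02, 0, 0, 0, 0]]})

```text
time: 6.7
tool_pos: [0.4948, -0.097, 0.1176]
ee_rot: [-3.141, -0.0, 1.507]
wrist_force: [-0.4, 0.0, 0.0]
width: 0.0312
finger_force: 29.7
```

```bash
python3 - <<'E'
from h import *
from bench import robot, viewer, get_obs
t=viewer.snapshot("top");s=viewer.snapshot("side")
np.savez("v1",t=t["color"],s=s["color"])
a=crop(t["color"],250,205,110,60,7,None)[:420];b=None
cv2.imwrite("pics/t1.png",a); crop(s["color"],255,120,75,75,8,"pics/s1.png")
print(get_obs()["tool_pos"],get_obs()["ee_rot"],get_obs()["width"])
E
```

```text
[ 0.4931 -0.0959  0.1177] [-3.1395 -0.0003  1.5112] 0.03060166486416971
```

View pics/s1.png

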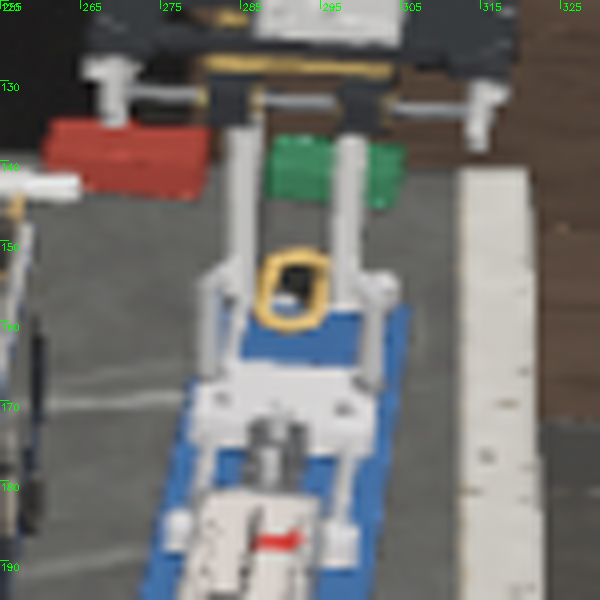

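The side view shows the link held level at about (291.2,155.7), in front of the handle. I'll enlarge the posts and work out the link's position in the hand.

```bash
python3 - <<'E'
from h import *
from bench import robot, viewer, get_obs
t=cv2.imread("pics/top0.png");s=cv2.imread("pics/side0.png")
a=crop(t,286,222,40,28,20,None)  #800x560
b=crop(s,280,164,22,24,14,None)
cv2.imwrite("pics/posts.png",np.vstack([cv2.resize(a,None,fx=.5,fy=.5),np.pad(b,((0,0),(0,400-b.shape[1]),(0,0)))]))
S=viewer.snapshot("side")
for z in(.1185,.1205,.1225): print(z,onplane(S,(291.2,155.7),z))
E
```

```text
0.1185 [ 0.4942 -0.1006]
0.1205 [ 0.4941 -0.0973]
0.1225 [ 0.494  -0.0941]
```

View pics/posts.png

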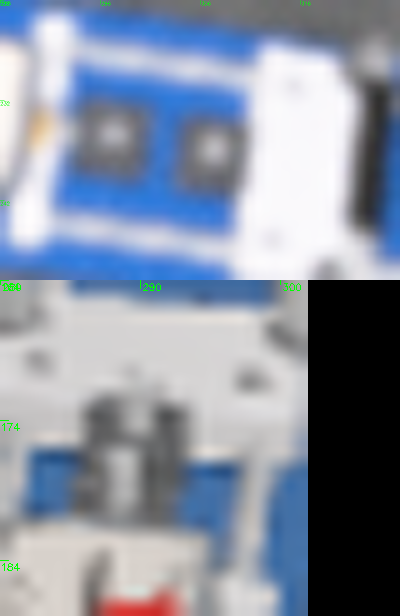

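View pics/t1.png

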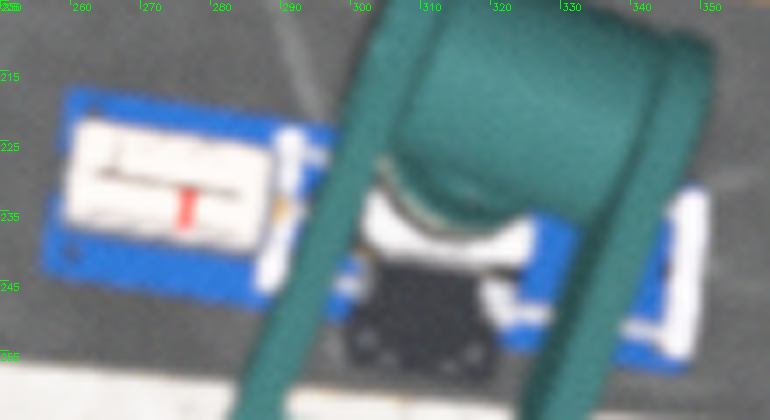

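```bash
python3 - <<'E'
from h import *
from bench import robot, viewer, get_obs
S=viewer.snapshot("top")
g,d=(296.95,235.05),(306.85,236.55)
for z in(.054,.047): a,b=onplane(S,g,z),onplane(S,d,z); print(z,a,b,(a+b)/2)
a,b=onplane(S,(296.65,235.35),.036),onplane(S,(306.6,236.4),.036);print(a,b,(a+b)/2)
m=[]
for i in range(8): viewer.snapshot("side"); o=get_obs(); m.append(np.r_[o["tool_pos"],o["ee_rot"][2]])
print(np.mean(m,0),np.std(m,0))
E
```

```text
0.054 [ 0.4999 -0.0691] [ 0.4977 -0.1047] [ 0.4988 -0.0869]
0.047 [ 0.5008 -0.0697] [ 0.4986 -0.1055] [ 0.4997 -0.0876]
[ 0.5011 -0.0697] [ 0.5005 -0.1059] [ 0.5008 -0.0878]
[ 0.4934 -0.0957  0.1186  1.5106] [0.0002 0.0001 0.0001 0.0004]
```

Request:
creep_tool(increments={"rows":[[0.02, 0.0096, 0.0058, 0, 0], [0.02, 0, 0, 0.03, 0], [0.02, 0, 0, 0.02, 0], [0.02, 0, 0, 0.01, 0], [0.02, 0, 0, 0, 0], [0.02, 0, 0, 0, 0], [0.02, 0, 0, 0, 0]]})

```text
time: 7.88
tool_pos: [0.5013, -0.087, 0.0599]
ee_rot: [3.139, 0.0, 1.51]
wrist_force: [1.1, -0.0, -1.1]
width: 0.0308
finger_force: 29.7
```

```bash
python3 - <<'E'
from h import *
from bench import robot, viewer, get_obs
for i in range(4):s=viewer.snapshot("side")
t=viewer.snapshot("top")
o=get_obs();print(o["tool_pos"],o["ee_rot"],o["wrist_force"])
a=crop(s["color"],272,150,34,40,15,None);b=crop(t["color"],285,222,28,40,10,None)
cv2.imwrite("pics/p2.png",np.hstack([a,np.pad(b,((0,200),(0,0),(0,0)))]))
E
```

```text
[ 0.5009 -0.0871  0.0596] [3.1396 0.0005 1.5097] [ 0.081   0.0831 -0.663 ]
```

View pics/p2.png

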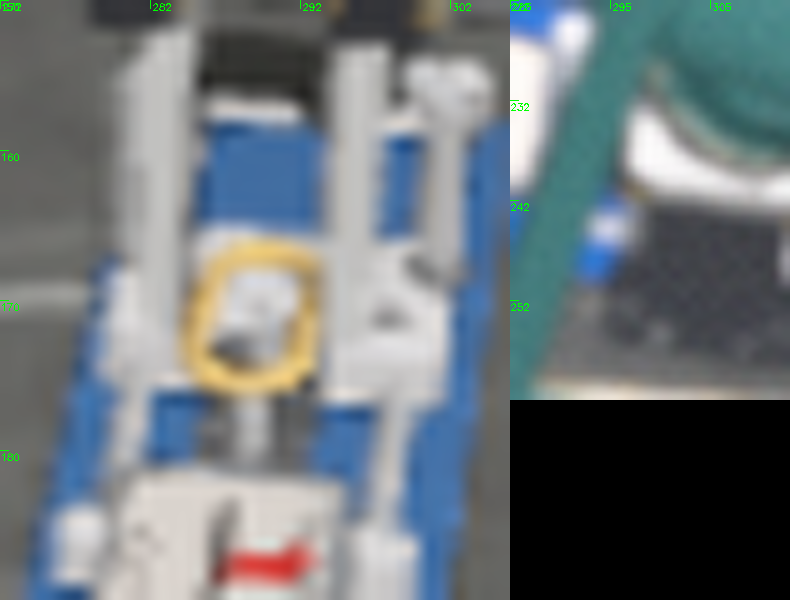

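The side view shows the link centred laterally over the gauge post: link at about (288.5,171), post streak at x≈288.3. I'll lower it gently and watch the force.

Request:
creep_tool(increments={"rows":[[0.02, 0.0005, -0.001, 0.004, 0], [0.02, 0, 0, 0.003, 0], [0.02, 0, 0, 0.003, 0], [0.02, 0, 0, 0, 0], [0.02, 0, 0, 0, 0]]})

```text
time: 8.55
tool_pos: [0.4988, -0.0862, 0.0479]
ee_rot: [-3.141, -0.0, 1.51]
wrist_force: [-0.3, 0.2, -0.5]
width: 0.0311
finger_force: 29.7
```

Request:
creep_tool(increments={"rows":[[0.02, 0, 0, 0.003, 0], [0.02, 0, 0, 0, 0], [0.02, 0, 0, 0, 0]]})

```text
time: 8.8
tool_pos: [0.4991, -0.0862, 0.0452]
ee_rot: [-3.141, -0.0, 1.51]
wrist_force: [-0.5, -0.2, -0.7]
width: 0.0309
finger_force: 29.7
```

Request:
creep_tool(increments={"rows":[[0.02, 0, 0, 0.003, 0], [0.02, 0, 0, 0.002, 0], [0.02, 0, 0, 0, 0], [0.02, 0, 0, 0, 0]]})

```text
time: 9.13
tool_pos: [0.499, -0.0862, 0.0402]
ee_rot: [-3.141, -0.0, 1.51]
wrist_force: [-0.5, 0.1, -0.3]
width: 0.031
finger_force: 29.7
```

Request:
creep_tool(increments={"rows":[[0.02, 0, 0, 0.002, 0], [0.02, 0, 0, 0, 0], [0.02, 0, 0, 0, 0]]})

```text
time: 9.38
tool_pos: [0.4991, -0.0863, 0.0384]
ee_rot: [-3.141, 0.0, 1.51]
wrist_force: [0.3, 0.3, 0.1]
width: 0.0312
finger_force: 29.7
```

Request:
creep_tool(increments={"rows":[[0.05, 0, 0, 0, 0], [0.05, 0, 0, 0, 0], [0.05, 0, 0, 0, 0], [0.05, 0, 0, 0, 0], [0.05, 0, 0, -0.01, 0], [0.05, 0, 0, -0.03, 0], [0.05, 0, 0, -0.04, 0], [0.05, 0, 0, -0.04, 0], [0.05, 0, 0, -0.04, 0], [0.05, 0, 0, 0, 0]]})

```text
time: 10.22
tool_pos: [0.5035, -0.0874, 0.2096]
ee_rot: [3.123, 0.004, 1.51]
wrist_force: [0.7, -0.2, 0.1]
width: 0.0498
finger_force: 0.0
```

Request:
creep_tool(increments={"rows":[[0.07, 0, 0, 0, 0.121], [0.07, 0, 0, 0, 0.121], [0.07, 0, 0, 0, 0.121], [0.07, 0, 0, 0, 0.121], [0.07, 0, 0, 0, 0.121], [0.07, 0, 0, 0, 0.121], [0.07, 0, 0, 0, 0.121], [0.07, 0, 0, 0, 0.121], [0.07, 0, 0, 0, 0.121], [0.07, 0, 0, 0, 0.121], [0.07, 0, 0, 0, 0.121], [0.07, 0, 0, 0, 0.121], [0.07, 0, 0, 0, 0.119], [0.07, 0, 0.035, 0, 0], [0.07, 0, 0.034, 0, 0], [0.07, 0, 0, 0, 0], [0.07, 0, 0, 0, 0]]})

```text
time: 11.63
tool_pos: [0.4948, -0.1563, 0.1989]
ee_rot: [-3.141, -0.0, -0.064]
wrist_force: [-0.8, 1.0, -0.6]
width: 0.07
finger_force: 0.0
```

```bash
python3 - <<'E'
from h import *
from bench import robot, viewer, get_obs
for i in range(3):s=viewer.snapshot("side")
t=viewer.snapshot("top")
o=get_obs();print(o["tool_pos"],o["ee_rot"],o["wrist_force"])
a=crop(s["color"],268,145,40,50,11,None);b=crop(t["color"],258,215,55,50,6,None)
cv2.imwrite("pics/p3.png",np.hstack([a,np.pad(b,((0,250),(0,0),(0,0)))]))
E
```

```text
[ 0.4951 -0.1542  0.1988] [-3.1414 -0.0005 -0.06  ] [ 0.2029 -0.1169 -0.406 ]
```

View pics/p3.png

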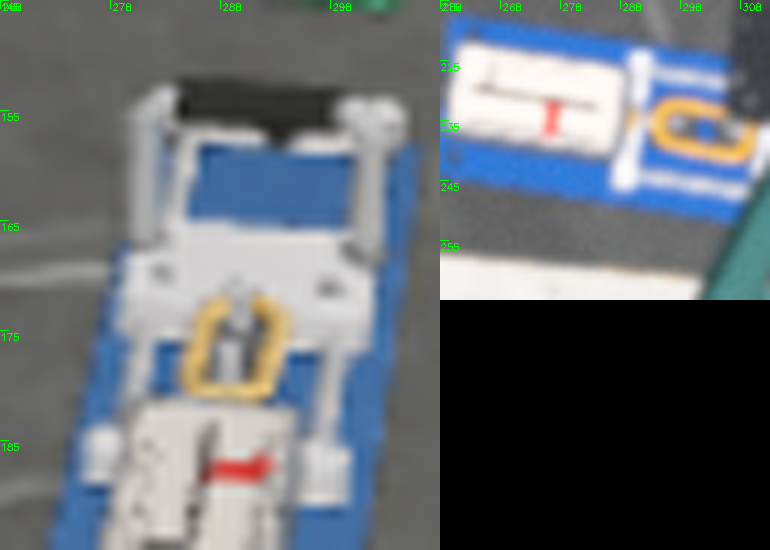

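The link lies flat with both posts inside it, and the tool is above the handle. I'll go down and grip it.

Request:
creep_tool(increments={"rows":[[0.07, 0, 0.001, 0.03, 0], [0.07, 0, 0, 0.03, 0], [0.07, 0, 0, 0.03, 0], [0.07, 0, 0, 0.02, 0], [0.07, 0, 0, 0.015, 0], [0.07, 0, 0, 0, 0], [0.07, 0, 0, 0, 0], [0.07, 0, 0, 0, 0]]})

```text
time: 12.5
tool_pos: [0.4959, -0.1559, 0.0749]
ee_rot: [3.141, -0.002, -0.06]
wrist_force: [0.7, 0.9, 0.4]
width: 0.0701
finger_force: 0.0
```

Request:
creep_tool(increments={"rows":[[0.04, 0, 0, 0, 0], [0.03, 0, 0, 0, 0], [0.02, 0, 0, 0, 0], [0.01, 0, 0, 0, 0], [0.01, 0, 0, 0, 0], [0.01, 0, 0, 0, 0], [0.01, 0, 0, 0, 0], [0.01, 0, 0, 0, 0]]})

```text
time: 13.17
tool_pos: [0.4949, -0.1562, 0.0735]
ee_rot: [3.142, 0.0, -0.061]
wrist_force: [0.5, 0.5, 0.8]
width: 0.02
finger_force: 0.0
```

Request:
creep_tool(increments={"rows":[[0.005, 0, 0, 0, 0], [0.005, 0, 0, 0, 0], [0.005, 0, 0, 0, 0], [0.005, 0, 0, 0, 0]]})

```text
time: 13.5
tool_pos: [0.4949, -0.1558, 0.0734]
ee_rot: [-3.141, 0.0, -0.061]
wrist_force: [-0.8, 1.3, -0.0]
width: 0.0151
finger_force: 30.0
```

Request:
creep_tool(increments={"rows":[[0.005, 0, 0.005, 0, 0], [0.005, 0, 0.005, 0, 0], [0.005, 0, 0.003, 0, 0], [0.005, 0, 0, 0, 0], [0.005, 0, 0, 0, 0], [0.005, 0, 0, 0, 0], [0.005, 0, 0, 0, 0], [0.005, 0, 0, 0, 0]]})

```text
time: 14.17
tool_pos: [0.4941, -0.1678, 0.0734]
ee_rot: [-3.138, 0.0, -0.061]
wrist_force: [1.3, 6.4, 1.2]
width: 0.0153
finger_force: 30.0
```

```bash
cat > n.py <<'E'
from h import *
from bench import robot, viewer, get_obs
import sys
p=[.5001,-.0921,1.5087]
def rect(s,z=.058):
    X=np.arange(.055,.165,.0005);Y=np.arange(-.03,.03,.0005);gx,gy=np.meshgrid(X,Y)
    c,n=np.cos(p[2]),np.sin(p[2]);w=np.stack([p[0]+c*gx-n*gy,p[1]+n*gx+c*gy,np.full_like(gx,z),np.ones_like(gx)])
    v=np.tensordot(P(s),w,1);return X,Y,cv2.remap(s["color"],(v[0]/v[2]).astype(np.float32),(v[1]/v[2]).astype(np.float32),cv2.INTER_CUBIC)
def cols(s):
    X,Y,r=rect(s);r=r.astype(float);red=np.clip(r[...,2]-r[...,1]-60,0,None)
    out={"idx":((red.sum(0)*X).sum()/red.sum(),(red.sum(1)*Y).sum()/red.sum())}
    g=r.mean(2);b=g[(Y>-.019)&(Y<-.012)].mean(0)
    m=(X>.075)&(X<.150);bx=X[m];bb=cv2.GaussianBlur(b.reshape(1,-1),(0,0),30)[0][m]-b[m]
    k=bb.argmax();w=np.clip(bb[max(k-10,0):k+11],0,None);out["needle"]=(w*bx[max(k-10,0):k+11]).sum()/w.sum();out["depth"]=bb[k]
    return out,r
if __name__=="__main__":
    t0=viewer.snapshot("top");t=dict(t0);t0=dict(t0);t0["color"]=cv2.imread("pics/top0.png")
    im=[]
    for v in(t0,t): o,r=cols(v);print(o);im.append(r)
    s=dict(viewer.snapshot("side"));s0=dict(s);s0["color"]=cv2.imread("pics/side0.png")
    for v in(s0,s): o,r=cols(v);print("side",o);im.append(r)
    print(get_obs()["tool_pos"],get_obs()["wrist_force"])
    if len(sys.argv)>1: cv2.imwrite(sys.argv[1],cv2.resize(np.vstack(im).clip(0,255).astype(np.uint8),None,fx=1.2,fy=1.2))
E
python3 n.py pics/rect.png
```

```text
{'idx': (np.float64(0.09698482789855076), np.float64(0.010231154388083773)), 'needle': np.float64(0.1350730472420236), 'depth': np.float64(2.978021798531074)}
{'idx': (np.float64(0.09699081882141612), np.float64(0.010226735192854686)), 'needle': np.float64(0.12677924649048924), 'depth': np.float64(3.878975151014515)}
side {'idx': (np.float64(0.09855746027409736), np.float64(0.01235142057096029)), 'needle': np.float64(0.14083326611700567), 'depth': np.float64(27.560366912724334)}
side {'idx': (np.float64(0.09857504831192457), np.float64(0.012325258610890115)), 'needle': np.float64(0.12681354052293692), 'depth': np.float64(21.20409916825446)}
[ 0.4941 -0.1678  0.0734] [0.0766 5.9494 1.5312]
```

Request:
creep_tool(increments={"rows":[[0.005, 0, 0.005, 0, 0], [0.005, 0, 0.005, 0, 0], [0.005, 0, 0.005, 0, 0], [0.005, 0, 0, 0, 0], [0.005, 0, 0, 0, 0], [0.005, 0, 0, 0, 0], [0.005, 0, 0, 0, 0], [0.005, 0, 0, 0, 0]]})

```text
time: 14.93
tool_pos: [0.4932, -0.1811, 0.0734]
ee_rot: [-3.135, 0.001, -0.06]
wrist_force: [0.2, 9.0, 3.2]
width: 0.0155
finger_force: 30.0
```

```bash
python3 n.py pics/rect2.png
```

```text
{'idx': (np.float64(0.09698482789855076), np.float64(0.010231154388083773)), 'needle': np.float64(0.1350730472420236), 'depth': np.float64(2.978021798531074)}
{'idx': (np.float64(0.09697083439652976), np.float64(0.010179561112528743)), 'needle': np.float64(0.11785189757099115), 'depth': np.float64(6.451975098766269)}
side {'idx': (np.float64(0.09855746027409736), np.float64(0.01235142057096029)), 'needle': np.float64(0.14083326611700567), 'depth': np.float64(27.560366912724334)}
side {'idx': (np.float64(0.0985566625722215), np.float64(0.012332446203539458)), 'needle': np.float64(0.11945390487406293), 'depth': np.float64(24.156269992526575)}
[ 0.4932 -0.1811  0.0734] [0.7023 9.5775 2.9001]
```

Request:
creep_tool(increments={"rows":[[0.005, 0, 0.005, 0, 0], [0.005, 0, 0.005, 0, 0], [0.005, 0, 0.005, 0, 0], [0.005, 0, 0, 0, 0], [0.005, 0, 0, 0, 0], [0.005, 0, 0, 0, 0], [0.005, 0, 0, 0, 0], [0.005, 0, 0, 0, 0]]})

```text
time: 15.7
tool_pos: [0.4923, -0.1943, 0.0734]
ee_rot: [-3.132, 0.001, -0.06]
wrist_force: [0.3, 13.4, 4.7]
width: 0.0153
finger_force: 30.0
```

```bash
python3 n.py pics/rect3.png
```

```text
{'idx': (np.float64(0.09698482789855076), np.float64(0.010231154388083773)), 'needle': np.float64(0.1350730472420236), 'depth': np.float64(2.978021798531074)}
{'idx': (np.float64(0.09699480175313427), np.float64(0.010138594434818097)), 'needle': np.float64(0.10185408561901653), 'depth': np.float64(5.581098701751017)}
side {'idx': (np.float64(0.09855746027409736), np.float64(0.01235142057096029)), 'needle': np.float64(0.14083326611700567), 'depth': np.float64(27.560366912724334)}
side {'idx': (np.float64(0.09854348172062571), np.float64(0.012367042560931284)), 'needle': np.float64(0.10631975150485005), 'depth': np.float64(22.92737376856502)}
[ 0.4923 -0.1943  0.0734] [-0.0457 14.2048  3.7137]
```

Request:
creep_tool(increments={"rows":[[0.005, 0, 0.003, 0, 0], [0.005, 0, 0.0025, 0, 0], [0.005, 0, 0, 0, 0], [0.005, 0, 0, 0, 0], [0.005, 0, 0, 0, 0], [0.005, 0, 0, 0, 0], [0.005, 0, 0, 0, 0]]})

```text
time: 16.38
tool_pos: [0.492, -0.1991, 0.0734]
ee_rot: [-3.13, 0.001, -0.06]
wrist_force: [0.5, 14.8, 4.3]
width: 0.0149
finger_force: 30.0
```

```bash
python3 n.py pics/rect4.png; python3 - <<'E'
import cv2,numpy as np
r=cv2.imread("pics/rect4.png");h=r.shape[0]//4
a=cv2.resize(r[h:2*h],(790,430)[:2],interpolation=1)[110:410];b=cv2.resize(r[3*h:],(790,430),interpolation=1)[110:410]
o=np.vstack([a,b])
for i in range(11): x=int(i*790/11); cv2.line(o,(x,0),(x,10),(0,160,0),1); cv2.putText(o,str(55+10*i),(x+2,12),0,.4,(0,160,0),1)
cv2.imwrite("pics/fin.png",o)
E
```

```text
{'idx': (np.float64(0.09698482789855076), np.float64(0.010231154388083773)), 'needle': np.float64(0.1350730472420236), 'depth': np.float64(2.978021798531074)}
{'idx': (np.float64(0.09694254506016632), np.float64(0.010140164230749406)), 'needle': np.float64(0.09767347871944053), 'depth': np.float64(8.137936637757207)}
side {'idx': (np.float64(0.09855746027409736), np.float64(0.01235142057096029)), 'needle': np.float64(0.14083326611700567), 'depth': np.float64(27.560366912724334)}
side {'idx': (np.float64(0.09854288258665574), np.float64(0.012354101018404388)), 'needle': np.float64(0.1252058454885305), 'depth': np.float64(18.763299725864783)}
[ 0.492  -0.1991  0.0733] [ 0.3902 15.5813  3.449 ]
```

View pics/fin.png

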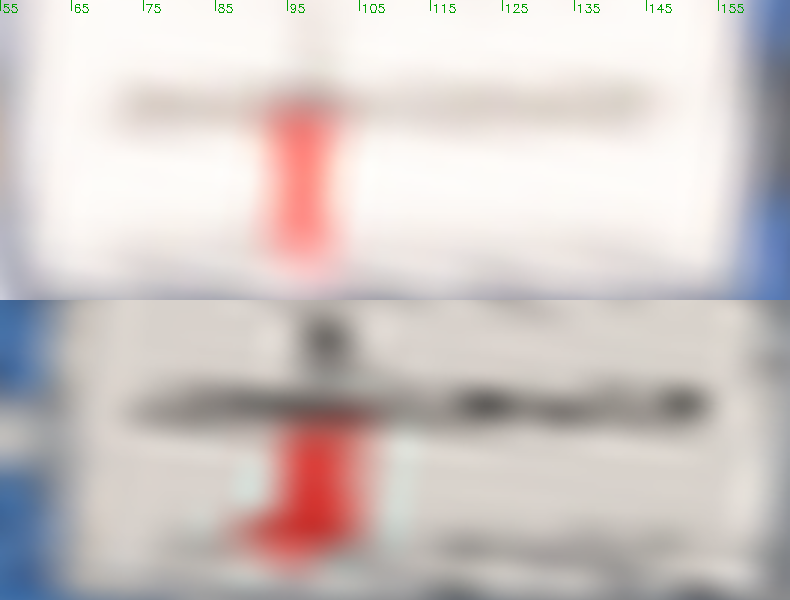

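The rectified scale shows the needle at about 99–100.5 mm and the index at about 97–99, so roughly 1.5–2 mm is left. I'll make one small final pull, then let it settle.

Request:
creep_tool(increments={"rows":[[0.005, 0, 0.002, 0, 0], [0.005, 0, 0, 0, 0], [0.005, 0, 0, 0, 0], [0.005, 0, 0, 0, 0], [0.005, 0, 0, 0, 0], [0.005, 0, 0, 0, 0], [0.005, 0, 0, 0, 0], [0.005, 0, 0, 0, 0]]})

```text
time: 17.15
tool_pos: [0.4919, -0.2008, 0.0733]
ee_rot: [-3.13, 0.001, -0.06]
wrist_force: [1.1, 17.0, 5.1]
width: 0.0151
finger_force: 30.0
```

```bash
python3 - <<'E'
from n import *
t=viewer.snapshot("top");s=viewer.snapshot("side")
for v in(t,s):
    X,Y,r=rect(v);g=r.astype(float).mean(2)
    b=g[(Y>-.022)&(Y<-.013)].mean(0);m=(X>.085)&(X<.112);d=np.clip(np.median(b[m])-b[m],0,None)
    f=r.astype(float);red=np.clip(f[...,2]-f[...,1]-60,0,None)[(Y<.010)]
    print("needle",(d*X[m]).sum()/d.sum(),X[m][d.argmax()],"idx",(red.sum(0)*X).sum()/red.sum())
E
```

```text
needle 0.09452394916911051 0.09500000000000003 idx 0.0969132673267327
needle 0.10046628630705398 0.10100000000000003 idx 0.09930062869822488
```

```bash
python3 -c "
from bench import robot, viewer, get_obs
print(robot.close_job())"
```

```text
the job is handed in; nothing more can be done
None
```

The link lies flat over both posts and the job is handed in at about 17 s with the gripper still holding the handle; the final top and side camera readings put the needle 2 mm past and 1–2 mm short of the red index's middle, within the 4 mm tolerance, but no verdict came back.

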